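Load the coffee capsule and clamp it home

TASK

Load the green-lidded capsule into the steel cup on top of the red coffee machine, lid up, and let go of it; then swing the fork clamp over, press its bar down against the stop with closed fingertips and hold it there for a second with a steady push of about 20 N, so that the capsule is driven home, and let go with the clamp left down. Work by feel, never forcing the capsule or the clamp, and leave the orange-lidded capsule, the small cup and the mug where they are.

Things in the scene. Friction and masses are not known exactly. Their poses are not given: they have to be found in the camera images.
- capsule: Reusable coffee capsule with a GREEN lid, 40 to 85 g, standing on the table. Steel body 38 mm diameter, 26 mm tall, lowest 4 mm tapering to 34 mm; on it a round plastic lid, 46 mm diameter, 12 mm tall (38 mm in all). Origin: centre of its underside, z up along its axis. Turning about its axis does not matter.
- spare: Bystander: the same capsule with an ORANGE lid; green and orange may have changed places. Not to be disturbed. Origin: centre of its underside.
- mug: Bystander: blue mug, 76 mm across, 85 mm tall, handle to its +y. Origin: centre of its underside.
- cup_small: Bystander: small white cup, 56 mm across, 52 mm tall, empty, on the table to the left of the machine. Origin: centre of its underside.
- brewer: Red coffee machine, fixed: 235 mm deep (its x from -73 to +163 mm), 110 mm wide. The steel cup is on its top in front, rim 140 mm above the origin; clamp apart, nothing is over 164 mm. Origin: under the nominal axis of the cup, 0 to 8 mm above the table (height differs from start to start); x points from front (robot side) to back, y to its left, z up.
- cup_nominal (a point): Nominal centre of the cup's mouth. The cup is a 62 mm square steel block with a bore of 40.6 mm diameter, 30 mm deep, 1.5 mm chamfer. The block was put back by hand and sits firmly up to 9 mm left or right of this point along the brewer's y (its x is true). This offset is not measured: see it, or find it by feel. Axes as the brewer's.
- clamp_hinge (a point): Axis of the clamp's hinge, along the brewer's y: 75 mm behind and 20 mm above cup_nominal. Axes as the brewer's.
- clamp_bar (a point): Middle of the clamp's black grip bar: a round bar 14 mm in diameter along the brewer's y, between two flat steel arms with their inner faces 74 mm apart, 155 mm from the hinge axis. A steel web joins the arms from 50 to 100 mm from the hinge and carries the black presser (40 mm diameter, on its under side when closed).
- clamp (a joint): Angle (rad) of the fork clamp: 0 closed, level over the cup, bar 80 mm in front of the cup's centre (hard stop); 1.57 upright; opens back to 1.95. Bar at angle a: 155*cos(a) mm in front of the hinge axis (brewer's -x), 155*sin(a) mm above it. Stiff hinge (about 5 N at the bar), stays where left; the last 0.12 rad drives the capsule against its spring (about 9 N at the bar).
- cup_home (a point): Point 25 mm below cup_nominal: height of the capsule's origin when home (lid's underside about 1 mm above the rim). A spring ejector in the bore (2 N at first, 7 N at home) stops the released capsule 9 mm higher, lid's underside 10 mm above the rim; only the clamp keeps it home. The cup's side offset applies here too.
Mind the look-alikes: they are no part of the job. Leave any blue or pink look-alike of the capsule alone.

How it is judged:
On the way, in this order (a step that is already met when the one before it is completed fails the run):
1. the green capsule sits upright in the cup's bore on the ejector, released, with the clamp still open (z of capsule in the frame of brewer between 0.119 and 0.128 m and horizontal distance between capsule and brewer below 0.013 m and angle between capsule's own z axis and vertical below 0.12 rad and value of joint clamp above 0.8 rad and contact force between the fingers and capsule below 0.1 N), for 0.2 s.
2. the clamp is down against its stop with the capsule home under it, and is held there with a steady push of 13 to 28 N (value of joint clamp below 0.03 rad and z of capsule in the frame of brewer below 0.1185 m and horizontal distance between capsule and brewer below 0.013 m and contact force between the fingers and brewer between 13 and 28 N), for 0.5 s.
At the end, for the whole second after the job is handed in: The clamp is down against its stop (within 0.03 rad), the green capsule is upright (0.1 rad) in the cup's bore, home (its lid within 4.5 mm of the rim) and at rest; the orange capsule, mug and small cup are within 20 mm of their starts (value of joint clamp below 0.03 rad and z of capsule in the frame of brewer between 0.11 and 0.1185 m and horizontal distance between capsule and brewer below 0.013 m and angle between capsule's own z axis and vertical below 0.1 rad and linear speed of capsule below 0.01 m/s and distance of each of spare, mug, cup_small from where it was at the start of the episode below 0.02 m); the robot touches nothing.
It fails at once if the capsule is forced against the machine with more than 50 N (contact force between capsule and brewer above 50 N).
It fails at once if the nearly closed clamp (below 0.15 rad) is forced by the fingers with more than 50 N, or the arm pushes on the machine with more than 50 N ((value of joint clamp below 0.15 rad and contact force between the fingers and brewer above 50 N) or contact force between the arm and brewer above 50 N).
It fails at once if the orange capsule, mug or small cup is knocked over or shoved away (angle between any of spare, mug, cup_small's own z axis and vertical above 0.5 rad or distance of any of spare, mug, cup_small from where it was at the start of the episode above 0.04 m).
It also fails if it takes over 72 s, if anything falls off the work surface, if the arm or the gripper's body presses on something with over 40 N, if the wrist force passes 120 N, or if a joint passes its speed limit or range.

ROBOT

A 7-joint arm with a two-finger parallel gripper is mounted at the origin on the work surface. World frame = base frame: x ahead of the robot, y to its left, z up, the work surface at z = 0. Lengths are in m, angles in rad, forces in N, time in s.
With the tool pointing down it reaches from about 0.35 to 0.9 m from the base axis. Payload 8.1 kg.
Tool frame: the origin (TCP) lies midway between the tips of the shut fingers; the grasp point (between the pads) lies 19 mm behind it; z points along the fingers, y is the line along which they close (so a half turn about z gives the same grasp; the last joint's range is limited). The gripper opens to 92 mm and grips with 3 to 60 N. Pads are 19 mm wide; open, the fingers measure 130 mm over their backs; the gripper's body (75 mm by 190 mm) begins 47 mm behind the grasp point.
Start: joints at [1.111, 0.434, 0.025, 1.573, -0.012, 1.134, -0.075], TCP at [0.218, -0.586, 0.227] pointing down, gripper open.
Joint ranges: [-2.62, 2.62], [-0.44, 2.09], [-1.27, 1.32], [0.08, 2.57], [-1.32, 4.46], [0.12, 2], [-2.74, 2.74]. Speed limits (rad/s): [2.22, 2.22, 3.01, 3.01, 3.14, 3.14, 3.14].

INTERFACE

Orientations are given as a rotation vector (axis times angle).
In Python, from cell import arm gives the robot as it stands.
- The arm moves only by the tool carry_out, never from a script. Its arguments are lists of equal length, an entry for each row: "claw": the finger opening in cm, from 0 to 9.18; "delta_pos": the shift along the tool's x, y, z in cm, a list of three; "angular": the turn, a rotation vector about the tool's x, y, z in rad, a list of three. In form: {"claw": [claw, ...], "delta_pos": [[dx, dy, dz], ...], "angular": [[ax, ay, az], ...]}. A call has 1 to 20 rows; each row shifts and turns the commanded pose from where the row before left it, along the tool's axes as they then stand; what a row does not reach is not made up. A row lasts 1/10 s, in which the tool goes at most 50 mm and 8.59 degrees, less where a joint would pass 70% of its speed; a pose out of reach is approached as far as the arm can. A call with a gripper value outside its range is refused whole. The fingers move at their own pace and stop on an object; "force" is the grip in N (left out, the last holds). Time passes only in rows, so rows that do not move let the fingers close. It gives the time, the measured TCP pose, the force, the opening and the grip force at its end, in the units of the state.
- arm.observe(): the state, without advancing time (a new reading comes with each control period).
- arm.get_image(name): name is "scene" or "side" or "wrist"; returns a dict with "frame" (480x640x3 uint8, red, green, blue), "mtx" (3x3 intrinsics, pixels), "T" (4x4, takes a point from camera to world coordinates). Camera axes: x right, y down, z forward; pixel columns grow to the right and rows downward; lengths in m; the calibration is good to about 2 mm. The wrist camera is an equidistant fisheye: a pixel r from the principal point sees the ray r / f radians off the axis. A picture is of the moment at which its call begins. There is no depth.
- arm.sign_off(): hands the job in; it is judged then, once.
Trained networks look in a picture, given as the dict that the camera call returned (one of the last four; its "shot" number tells which), for a name from the list of things; names that differ only in an ending like _2 or _b are one class to them, and where a whole thing is asked for, a point or a joint stands for the part that bears it (a point fixed in the world has none). Each returns a list of dicts, best first, with "conf" (0 to 1); they miss things now and then, are a little off and sometimes report something else, mostly with a low value. They report only what shows in the picture. A call takes as long as a camera call. They do not tell look-alikes from the thing itself.
- arm.look_for(label, picture): "centre" ([column, row] as shares, 0 to 1, of the picture: columns of its width, rows of its height, amid what is visible of it).
- arm.trace(label, picture): "region" (480x640 bool, what is visible of it) and "centre" ([column, row] as shares, 0 to 1, of the picture: columns of its width, rows of its height, amid what is visible of it).
- arm.place_of(label, picture): "centre" ([column, row] as shares, 0 to 1, of the picture: columns of its width, rows of its height: a listed point, or the origin of a listed thing).
The state is a dict: "clock": time; "joints": joint angles; "dq": joint speeds; "joint_efforts": joint torques, N m; "position": TCP position; "ee_rot": TCP orientation; "force": force on the tool from outside, world axes, zero at the start; "ft_torque": the same for the moment, N m; "width": opening from 0.0 (shut) to 1.0 (fully open); "gripper_force": force on a finger pad.
Only numpy, scipy, OpenCV 4.12 (cv2) and the standard library are available. Lean on these libraries where they do the work, as an engineer would, in place of code of your own. Each camera call takes 0.05 s, during which the arm holds its last target. There are 200 camera calls.

## Working session

There is one attempt and no reset: what is moved stays moved. The work goes in short steps, Python scripts to look and compute and a tool call to move; the robot and the scene stay as the last step left them, time stands still between calls to the robot, and variables do not carry over. Pictures are saved under pics/ and viewed, at most 13 in all, crops included, and the job is handed in when it is done.

Besides the shell and the picture viewer there is one more tool, called after "Call:" as name(argument=value, ...) on one line, values as JSON. carry_out: Moves the arm, as the interface text tells. Its arguments: {"type":"object","properties":{"claw":{"type":"array","items":{"type":"number"}},"delta_pos":{"type":"array","items":{"type":"array","items":{"type":"number"}}},"angular":{"type":"array","items":{"type":"array","items":{"type":"number"}}},"force":{"type":"number"}},"required":["claw","delta_pos","angular"]}

```bash
mkdir -p pics; ls; cat > h.py <<'E'
import numpy as np, cv2
from cell import arm
def save(n,p): cv2.imwrite(f"pics/{n}.png",p["frame"][:,:,::-1])
def ray(p,c,fish=False):
    K=np.array(p["mtx"]);T=np.array(p["T"])
    x=(c[0]-K[0,2])/K[0,0];y=(c[1]-K[1,2])/K[1,1]
    if fish:
        r=np.hypot(x,y); s=np.sin(r)/r if r>1e-9 else 1; d=np.array([x*s,y*s,np.cos(r)])
    else: d=np.array([x,y,1.])
    d=T[:3,:3]@d; return T[:3,3],d/np.linalg.norm(d)
def atz(p,c,z,fish=False):
    o,d=ray(p,c,fish); return o+d*(z-o[2])/d[2]
def tri(rays):
    A=sum(np.eye(3)-np.outer(d,d) for o,d in rays);b=sum((np.eye(3)-np.outer(d,d))@o for o,d in rays)
    X=np.linalg.solve(A,b); return X,[np.linalg.norm(np.cross(X-o,d)) for o,d in rays]
def px(c): return np.array([c[0]*640,c[1]*480])
def proj(p,X,fish=False):
    K=np.array(p["mtx"]);T=np.array(p["T"]);v=T[:3,:3].T@(np.array(X)-T[:3,3])
    if fish:
        r=np.hypot(v[0],v[1]);t=np.arctan2(r,v[2]);x,y=v[0]/r*t,v[1]/r*t
    else: x,y=v[0]/v[2],v[1]/v[2]
    return np.array([K[0,0]*x+K[0,2],K[1,1]*y+K[1,2]])
E
python3 - <<'E'
from h import *
np.set_printoptions(precision=4,suppress=True)
s=arm.observe(); print(s)
P={n:arm.get_image(n) for n in("scene","side","wrist")}
for n,p in P.items(): save(n+"0",p); print(n,np.array(p["mtx"]).tolist(),np.array(p["T"]).round(3).tolist())
for l in["capsule","spare","mug","cup_small","brewer","cup_nominal","clamp_hinge","clamp_bar"]:
    rs=[]
    for n,p in P.items():
        r=arm.place_of(l,p)
        print(l,n,[(px(a["centre"]).round(1).tolist(),round(a["conf"],2)) for a in r[:4]])
        if r and n!="wrist": rs.append(ray(p,px(r[0]["centre"])))
    if len(rs)==2: print("   TRI",*tri(rs))
E
```

```text
pics
{'clock': 0.0, 'joints': array([ 1.1114,  0.4352,  0.025 ,  1.5741, -0.0116,  1.134 , -0.0751]), 'dq': array([-0.0001,  0.0003, -0.0014, -0.0006, -0.0012,  0.0002, -0.0011]), 'joint_efforts': array([  0.0006, -66.7858,   0.9851, -31.4466,  -0.0605,   0.0429,
         0.0002]), 'position': array([ 0.2181, -0.5852,  0.2259]), 'ee_rot': array([-3.0902, -0.5571,  0.0007]), 'force': array([ 0.1146, -0.4599,  0.5288]), 'ft_torque': array([ 0.0805, -0.0262,  0.0007]), 'gripper_force': 0.0, 'width': 1.0003389362337758}
scene [[463.90786950061704, 0.0, 316.66453364206313], [0.0, 463.90786950061704, 245.548774746245], [0.0, 0.0, 1.0]] [[0.357, 0.556, -0.751, 1.353], [0.934, -0.223, 0.279, -0.295], [-0.012, -0.801, -0.599, 0.774], [0.0, 0.0, 0.0, 1.0]]
side [[502.6580791673864, 0.0, 312.8936743471943], [0.0, 502.6580791673864, 246.0440896832423], [0.0, 0.0, 1.0]] [[0.979, -0.125, 0.158, 0.38], [-0.202, -0.591, 0.781, -0.794], [-0.004, -0.797, -0.604, 0.77], [0.0, 0.0, 0.0, 1.0]]
wrist [[371.64829954431775, 0.0, 317.92401586462324], [0.0, 371.64829954431775, 236.6816510437025], [0.0, 0.0, 1
[... 1190 characters left out ...]
0.5466 0.0976 0.0138] [np.float64(0.005740375244791258), np.float64(0.00574037524479122)]
cup_nominal scene [([354.9, 230.3], 0.57)]
cup_nominal side [([301.4, 224.0], 0.61)]
cup_nominal wrist []
   TRI [0.5368 0.1052 0.1403] [np.float64(0.0005736936739028712), np.float64(0.0005736936739030741)]
clamp_hinge scene [([372.6, 241.4], 0.7)]
clamp_hinge side [([331.8, 210.0], 0.64)]
clamp_hinge wrist []
   TRI [0.6092 0.1164 0.1571] [np.float64(0.0023006630991103784), np.float64(0.0023006630991104448)]
clamp_bar scene [([389.8, 186.4], 0.74)]
clamp_bar side [([349.6, 146.0], 0.98)]
clamp_bar wrist []
   TRI [0.6442 0.1249 0.3096] [np.float64(0.002490398055928585), np.float64(0.00249039805592874)]
```

View pics/scene0.png

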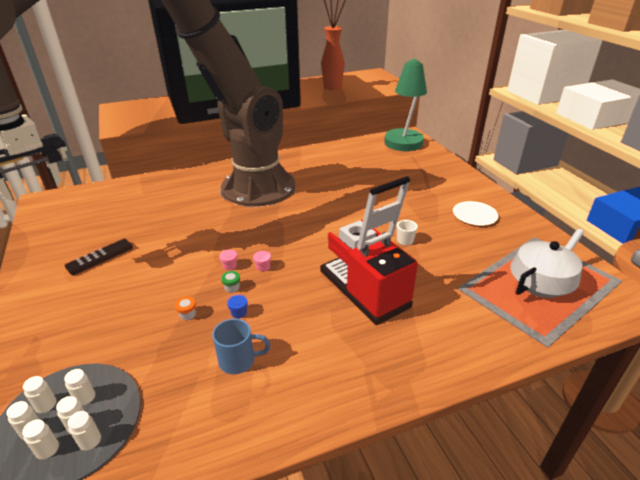

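View pics/side0.png

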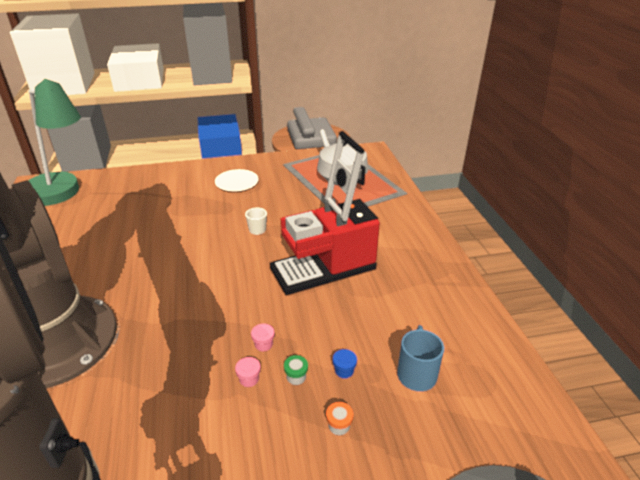

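The scene view shows the green capsule at about (231,282), with pinks at (229,258) and (262,261), blue at (237,306), orange at (187,307) and the brewer at (370,260). In the side view, green is at (296,369) and the steel block at (303,224), with the clamp open, leaning back.

```bash
python3 - <<'E'
from h import *
np.set_printoptions(precision=4,suppress=True)
P={n:arm.get_image(n) for n in("scene","side")}
rng={"green":((40,90,40),(85,255,255)),"orange":((5,200,170),(16,255,255)),"blue":((112,150,60),(130,255,255)),"pink":((150,60,80),(178,255,255))}
box={"scene":(170,240,290,330),"side":(225,315,380,445)}
for c,(lo,hi) in rng.items():
    C={}
    for n,p in P.items():
        x0,y0,x1,y1=box[n]
        h=cv2.cvtColor(p["frame"],cv2.COLOR_RGB2HSV)[y0:y1,x0:x1]
        m=cv2.inRange(h,lo,hi);k,_,st,ce=cv2.connectedComponentsWithStats(m)
        C[n]=[(int(st[i,4]),(st[i,:4]+[x0,y0,0,0]).tolist(),np.array([st[i,0]+st[i,2]/2-.5+x0,st[i,1]+st[i,3]/2-.5+y0])) for i in range(1,k) if st[i,4]>60]
        for a in C[n]: print(c,n,a[0],a[1],"z=.032:",atz(p,a[2],.032))
    if c in("green","orange") and all(C.values()): print("  tri",*tri([ray(P[n],max(C[n],key=lambda a:a[0])[2]) for n in P]))
a=P["scene"]["frame"][160:330,310:430];b=P["side"]["frame"][120:300,255:395]
im=np.hstack([cv2.resize(a,(400,567),interpolation=cv2.INTER_CUBIC),cv2.resize(b,(400,567),interpolation=cv2.INTER_CUBIC)])
cv2.imwrite("pics/crop.png",im[:,:,::-1])
E
```

```text
green scene 152 [222, 271, 17, 15] z=.032: [ 0.468  -0.1942  0.032 ]
green side 309 [284, 355, 24, 23] z=.032: [ 0.4683 -0.1927  0.032 ]
  tri [ 0.4684 -0.1939  0.0328] [np.float64(0.0005089860245806688), np.float64(0.0005089860245805307)]
orange scene 169 [175, 296, 21, 17] z=.032: [ 0.5199 -0.3104  0.032 ]
blue scene 256 [228, 296, 19, 21] z=.032: [ 0.5704 -0.2005  0.032 ]
pink scene 264 [220, 250, 17, 19] z=.032: [ 0.392  -0.1828  0.032 ]
pink scene 270 [253, 251, 18, 20] z=.032: [ 0.4302 -0.104   0.032 ]
pink side 457 [252, 324, 22, 27] z=.032: [ 0.4174 -0.1088  0.032 ]
pink side 542 [236, 357, 24, 29] z=.032: [ 0.3802 -0.186   0.032 ]
```

View pics/crop.png

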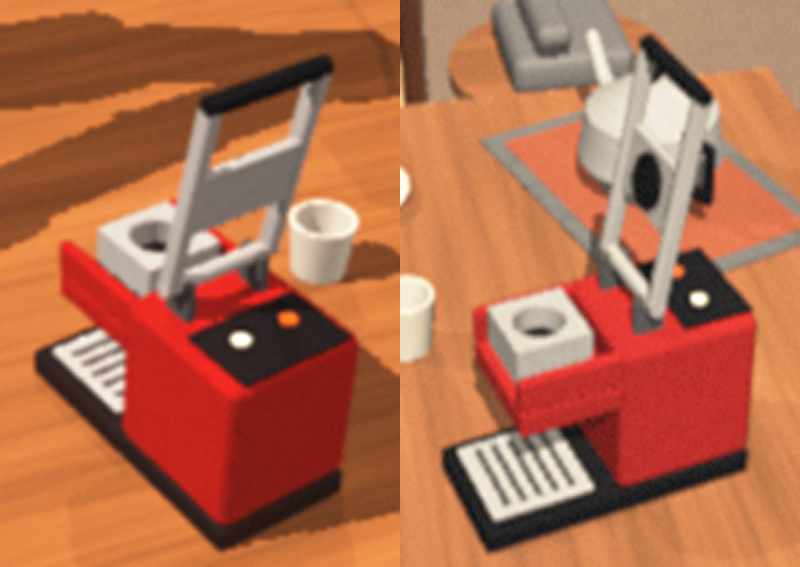

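Call:
carry_out(claw=[9, 9, 9, 8, 8, 7, 7, 7, 7, 7, 7, 7, 7, 7, 7, 7], delta_pos=[[2.32, -1.74, 0.6], [2.32, -1.74, 0.6], [2.32, -1.74, 0.6], [2.32, -1.74, 0.6], [2.32, -1.74, 0.6], [2.32, -1.74, 0.6], [2.32, -1.74, 0.6], [2.32, -1.74, 0.6], [2.32, -1.74, 0.6], [2.32, -1.74, 0.6], [2.32, -1.74, 0.6], [2.32, -1.74, 0.6], [2.32, -1.74, 0.6], [2.32, -1.74, 0.6], [2.32, -1.74, 0.6], [2.32, -1.74, 0.6]], angular=[[0, 0, 0], [0, 0, 0], [0, 0, 0], [0, 0, 0], [0, 0, 0], [0, 0, 0], [0, 0, 0], [0, 0, 0], [0, 0, 0], [0, 0, 0], [0, 0, 0], [0, 0, 0], [0, 0, 0], [0, 0, 0], [0, 0, 0], [0, 0, 0]])

```text
clock: 3.05
position: [0.4696, -0.1942, 0.1307]
ee_rot: [3.091, 0.557, 0.001]
force: [0.6, -0.2, -1.3]
width: 0.761
gripper_force: 0.0
```

Call:
carry_out(claw=[7, 7, 7, 7, 7, 7, 7, 7, 7, 7, 7, 7, 7, 7, 7, 7, 7, 7, 7, 7], delta_pos=[[0, 0, 0], [0, 0, 0], [0, 0, 0], [0, 0, 0], [0, 0, 0], [0, 0, 0], [0, 0, 0], [0, 0, 0], [0, 0, 0], [0, 0, 0], [0, 0, 0], [0, 0, 0], [0, 0, 0], [0, 0, 0], [0, 0, 0], [0, 0, 0], [0, 0, 0], [0, 0, 0], [0, 0, 0], [0, 0, 0]], angular=[[0, 0, -0.147], [0, 0, -0.147], [0, 0, -0.147], [0, 0, -0.147], [0, 0, -0.147], [0, 0, -0.147], [0, 0, -0.147], [0, 0, -0.147], [0, 0, -0.147], [0, 0, -0.147], [0, 0, -0.147], [0, 0, -0.147], [0, 0, -0.147], [0, 0, -0.147], [0, 0, -0.147], [0, 0, -0.147], [0, 0, -0.147], [0, 0, -0.147], [0, 0, -0.147], [0, 0, -0.147]])

```text
clock: 5.05
position: [0.469, -0.1954, 0.1309]
ee_rot: [-0.252, 3.131, -0.001]
force: [0.6, -0.0, -0.0]
width: 0.76
gripper_force: 0.0
```

```bash
cat >> h.py <<'E'
from scipy.spatial.transform import Rotation as R
def tool():
    s=arm.observe();return np.array(s["position"]),R.from_rotvec(s["ee_rot"]).as_matrix(),s
def info(tgt=None):
    p,M,s=tool();print("t",round(s["clock"],2),"pos",p.round(4),"yaw",np.arctan2(M[1,0],M[0,0]).round(3),"zax",M[:,2].round(3),"F",np.round(s["force"],2),"w",round(s["width"]*9.18,2),"g",round(s["gripper_force"],1),"q",np.round(s["joints"],2))
    if tgt is not None: print("delta tool cm",(M.T@(np.array(tgt)-p)*100).round(2))
E
python3 - <<'E'
from h import *
np.set_printoptions(precision=4,suppress=True)
p=arm.get_image("wrist");save("w1",p)
info([.4684,-.1935,.1])
h=cv2.cvtColor(p["frame"],cv2.COLOR_RGB2HSV);m=cv2.inRange(h,(40,90,40),(85,255,255));k,_,st,ce=cv2.connectedComponentsWithStats(m)
for i in range(1,k):
    if st[i,4]>150:
        c=st[i,:2]+st[i,2:4]/2-.5; print(st[i],atz(p,c,.035,True),atz(p,ce[i],.035,True))
E
```

```text
t 5.1 pos [ 0.4689 -0.1956  0.1307] yaw -2.972 zax [-0. -0. -1.] F [ 0.39 -0.14  0.18] w 7.0 g 0.0 q [ 0.92  0.5  -0.85  1.92  0.46  0.93  1.58]
delta tool cm [0.01 0.22 3.07]
[ 289  207   64   63 2212] [ 0.4674 -0.1942  0.035 ] [ 0.4668 -0.1942  0.035 ]
```

View pics/w1.png

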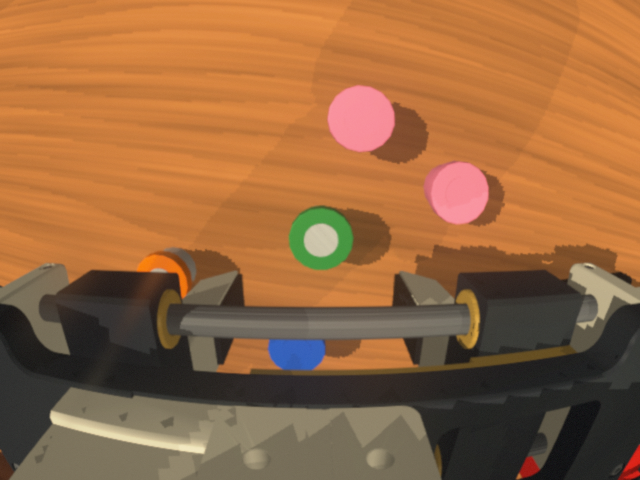

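The wrist view shows the green lid centred at (321,238) between the open fingers, with both pinks and blue clear of the finger paths. I'm descending to grip the lid only.

Call:
carry_out(claw=[7, 7, 7, 7, 7, 7, 7, 7, 7, 7, 7, 7, 7, 4, 4, 4, 4, 4, 4], delta_pos=[[0.08, 0.18, 1], [0, 0, 1.2], [0, 0, 1.2], [0, 0, 1.2], [0, 0, 1.2], [0, 0, 1.2], [0, 0, 1.2], [0, 0, 1], [0, 0, 0.7], [0, 0, 0.4], [0, 0, 0.25], [0, 0, 0], [0, 0, 0], [0, 0, 0], [0, 0, 0], [0, 0, 0], [0, 0, 0], [0, 0, 0], [0, 0, 0]], angular=[[0, 0, 0], [0, 0, 0], [0, 0, 0], [0, 0, 0], [0, 0, 0], [0, 0, 0], [0, 0, 0], [0, 0, 0], [0, 0, 0], [0, 0, 0], [0, 0, 0], [0, 0, 0], [0, 0, 0], [0, 0, 0], [0, 0, 0], [0, 0, 0], [0, 0, 0], [0, 0, 0], [0, 0, 0]], force=12)

```text
clock: 7.0
position: [0.4679, -0.1936, 0.0253]
ee_rot: [-0.243, 3.132, -0.0]
force: [0.3, 0.2, 3.3]
width: 0.494
gripper_force: 12.0
```

Call:
carry_out(claw=[4, 4, 4, 4, 4, 4, 4, 4, 4, 4, 4, 4, 4, 4, 4, 4, 4, 4, 4], delta_pos=[[0, 0, -0.5], [0, 0, -1.5], [0, 0, -2.5], [0, 0, -2.5], [0, 0, -2.5], [0, 0, -2.5], [0, 0, -2], [-1.25, 2.32, -1.35], [-1.25, 2.32, -1.35], [-1.25, 2.32, -1.35], [-1.25, 2.32, -1.35], [-1.25, 2.32, -1.35], [-1.25, 2.32, -1.35], [-1.25, 2.32, -1.35], [-1.25, 2.32, -1.35], [-1.25, 2.32, -1.35], [-1.25, 2.32, -1.35], [0, 0, 0], [0, 0, 0]], angular=[[0, 0, 0], [0, 0, 0], [0, 0, 0], [0, 0, 0], [0, 0, 0], [0, 0, 0], [0, 0, 0], [0, 0, 0], [0, 0, 0], [0, 0, 0], [0, 0, 0], [0, 0, 0], [0, 0, 0], [0, 0, 0], [0, 0, 0], [0, 0, 0], [0, 0, 0], [0, 0, 0], [0, 0, 0]])

```text
clock: 8.9
position: [0.5551, 0.0557, 0.3011]
ee_rot: [-0.246, 3.131, 0.0]
force: [-0.2, -0.5, -0.8]
width: 0.491
gripper_force: 12.0
```

```bash
python3 - <<'E'
from h import *
np.set_printoptions(precision=4,suppress=True)
p=arm.get_image("wrist");save("w2",p);np.savez("w2",**{k:np.array(p[k]) for k in("frame","mtx","T")})
info()
for l in["brewer","cup_nominal","clamp_hinge","clamp_bar","capsule"]:
    for a in arm.place_of(l,p)[:2]:
        c=px(a["centre"]);print(l,c.round(1),round(a["conf"],2),atz(p,c,.144,True))
E
```

```text
t 8.95 pos [0.555  0.0545 0.3004] yaw -2.986 zax [-0.    -0.001 -1.   ] F [-0.21 -1.06 -0.23] w 4.51 g 12.0 q [ 0.47  0.42 -0.94  1.57  0.35  1.32  1.21]
brewer [356.1 195.7] 0.76 [0.5281 0.0842 0.144 ]
brewer [514.4 153.7] 0.16 [0.4623 0.2247 0.144 ]
cup_nominal [372.9 216.8] 0.84 [0.544  0.1021 0.144 ]
capsule [130.3 172.7] 0.78 [ 0.5358 -0.1234  0.144 ]
capsule [318.6 274.9] 0.71 [0.6045 0.0637 0.144 ]
```

View pics/w2.png

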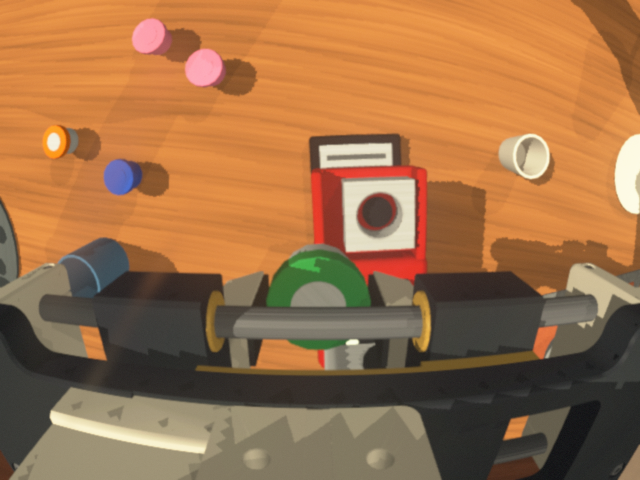

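The wrist view shows the steel block at about (342–416, 178–250) with the bore at about (378,212), offset to the right (brewer +y) within the red shelf. The capsule hangs straight, lid at (318,300).

```bash
python3 - <<'E'
from h import *
np.set_printoptions(precision=4,suppress=True)
p=dict(np.load("w2.npz"));f=p["frame"]
h=cv2.cvtColor(f,cv2.COLOR_RGB2HSV);x0,y0,x1,y1=325,170,430,262
s=h[y0:y1,x0:x1]
m=((s[:,:,1]<60)&(s[:,:,2]>110)).astype(np.uint8)
k,lab,st,_=cv2.connectedComponentsWithStats(m);i=1+np.argmax(st[1:,4]);m=(lab==i).astype(np.uint8);print(st[i])
c=max(cv2.findContours(m,0,2)[0],key=cv2.contourArea);hull=cv2.convexHull(c)
q=cv2.approxPolyDP(hull,4,True)[:,0]+[x0,y0];print("quad",q.tolist())
# undistort the neighbourhood to the rim plane: ortho image 0.25 mm/px
z=.143
def ortho(z,cx=.54,cy=.105,w=.08,res=.0005):
    n=int(2*w/res);g=np.zeros((n,n,2),np.float32)
    for a in range(n):
        for b in range(n): g[a,b]=proj(p,[cx+w-a*res,cy+w-b*res,z],True)
    return cv2.remap(f,g[...,0],g[...,1],cv2.INTER_CUBIC)
for z in(.141,.145):
    o=ortho(z);hs=cv2.cvtColor(o,cv2.COLOR_RGB2HSV)
    W=lambda c:[.54+.08-c[1]*.0005,.105+.08-c[0]*.0005]
    for nm,mm in(("block",((hs[...,1]<60)&(hs[...,2]>110))),):
        mm=mm.astype(np.uint8);k,lab,st,_=cv2.connectedComponentsWithStats(mm)
        cy,cx=160-0,160
        best=[i for i in range(1,k) if 6000<st[i,4]<30000]
        for i in best:
            cc=max(cv2.findContours((lab==i).astype(np.uint8),0,2)[0],key=cv2.contourArea)
            r=cv2.minAreaRect(cc);print(z,"rect",W(r[0]),np.array(r[1])*.5,r[2],st[i].tolist())
    cv2.imwrite(f"pics/o{int(z*1000)}.png",cv2.resize(o,(640,640))[:560,:,::-1])
E
```

```text
[  18    8   72   73 3780]
quad [[412, 179], [413, 246], [346, 250], [343, 180]]
0.141 rect [0.5412678146362304, 0.10787100982666015] [64.3994 64.3511] 78.1469955444336 [80, 83, 149, 148, 12289]
0.145 rect [0.5405950775146484, 0.10703229522705078] [63.4872 63.5536] 78.1469955444336 [82, 86, 148, 145, 11975]
```

View pics/o141.png

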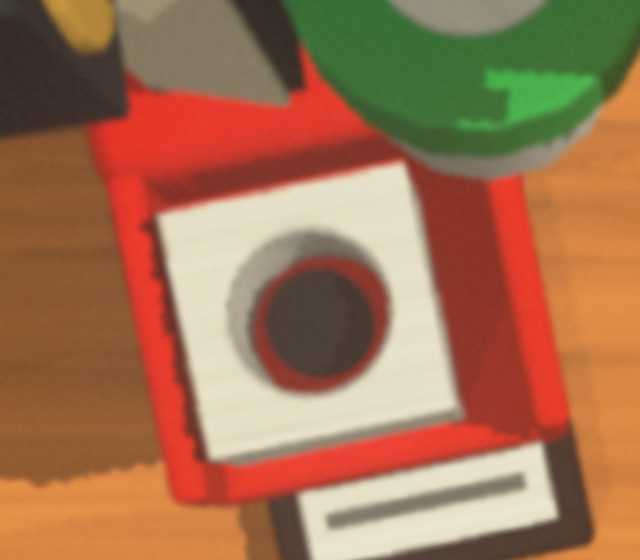

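Call:
carry_out(claw=[4, 4, 4, 4, 4, 4, 4, 4, 4, 4, 4], delta_pos=[[0, 0, 0], [0.1, 1.4, 1.5], [0.1, 1.4, 1.5], [0.02, 1.4, 1.5], [0, 1.28, 1.5], [0, 0, 1.5], [0, 0, 1.5], [0, 0, 1.3], [0, 0, 0.7], [0, 0, 0], [0, 0, 0]], angular=[[0, 0, -0.05], [0, 0, 0], [0, 0, 0], [0, 0, 0], [0, 0, 0], [0, 0, 0], [0, 0, 0], [0, 0, 0], [0, 0, 0], [0, 0, 0], [0, 0, 0]])

```text
clock: 10.3
position: [0.5425, 0.1081, 0.1905]
ee_rot: [-0.321, 3.125, 0.0]
force: [-0.0, -0.7, -1.0]
width: 0.495
gripper_force: 12.0
```

```bash
python3 - <<'E'
from h import *
np.set_printoptions(precision=4,suppress=True)
info([.5416,.1076,.19])
P=[arm.get_image(n) for n in("scene","side","wrist")]
a=P[0]["frame"][170:270,310:410];b=P[1]["frame"][160:260,255:355];c=P[2]["frame"][160:310,230:430]
im=np.hstack([cv2.resize(a,(400,400),interpolation=2),cv2.resize(b,(400,400),interpolation=2)])
c=cv2.resize(c,(266,200),interpolation=2);im=np.vstack([im,np.hstack([c,np.zeros((200,534,3),np.uint8)])])
cv2.imwrite("pics/c3.png",im[:,:,::-1])
E
```

```text
t 10.3 pos [0.5425 0.1081 0.1905] yaw -2.937 zax [ 0.  0. -1.] F [-0.04 -0.74 -0.96] w 4.55 g 12.0 q [ 0.35  0.51 -0.91  1.75  0.45  1.11  1.07]
delta tool cm [ 0.09 -0.03  0.05]
```

View pics/c3.png

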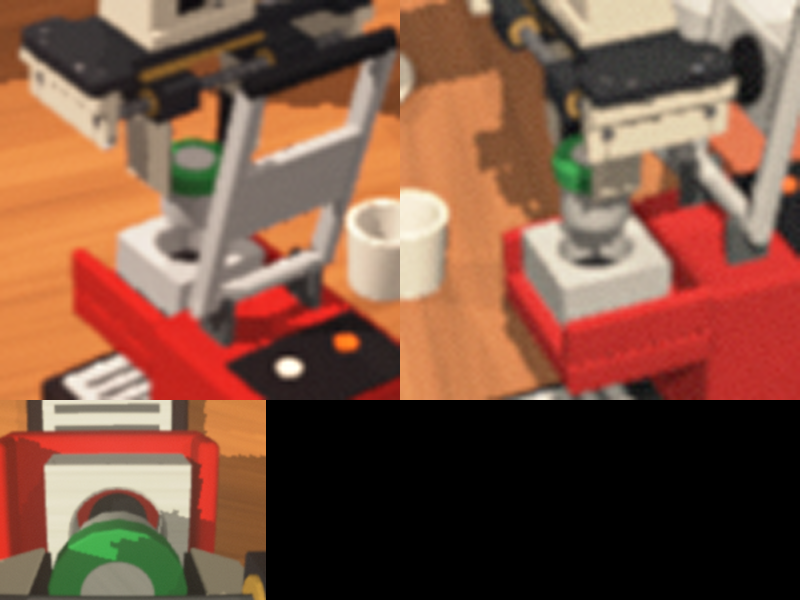

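The capsule hangs just above the bore and is laterally centred in it (wrist crop: both at about x=118).

Call:
carry_out(claw=[4, 4, 4, 4, 4, 4, 4, 4, 4, 4], delta_pos=[[0.06, -0.02, 0.6], [0, 0, 0.6], [0, 0, 0.4], [0, 0, 0.2], [0, 0, 0.2], [0, 0, 0.15], [0, 0, 0.15], [0, 0, 0.15], [0, 0, 0.15], [0, 0, 0]], angular=[[0, 0, 0], [0, 0, 0], [0, 0, 0], [0, 0, 0], [0, 0, 0], [0, 0, 0], [0, 0, 0], [0, 0, 0], [0, 0, 0], [0, 0, 0]])

```text
clock: 11.45
position: [0.5415, 0.1079, 0.164]
ee_rot: [0.322, -3.125, 0.0]
force: [-0.3, -0.2, -1.0]
width: 0.5
gripper_force: 12.0
```

Call:
carry_out(claw=[4, 4, 4, 4], delta_pos=[[0, 0, 0.12], [0, 0, 0.12], [0, 0, 0.12], [0, 0, 0]], angular=[[0, 0, 0], [0, 0, 0], [0, 0, 0], [0, 0, 0]])

```text
clock: 11.85
position: [0.5415, 0.1078, 0.1604]
ee_rot: [0.322, -3.125, 0.0]
force: [0.8, 0.3, -0.5]
width: 0.494
gripper_force: 12.0
```

Call:
carry_out(claw=[4, 4, 4, 4], delta_pos=[[0, 0, 0.12], [0, 0, 0.12], [0, 0, 0.12], [0, 0, 0]], angular=[[0, 0, 0], [0, 0, 0], [0, 0, 0], [0, 0, 0]])

```text
clock: 12.25
position: [0.5415, 0.1078, 0.1568]
ee_rot: [0.322, -3.125, 0.0]
force: [1.0, 0.2, -0.2]
width: 0.497
gripper_force: 12.0
```

Call:
carry_out(claw=[4, 4, 4, 4], delta_pos=[[0, 0, 0.12], [0, 0, 0.12], [0, 0, 0.06], [0, 0, 0]], angular=[[0, 0, 0], [0, 0, 0], [0, 0, 0], [0, 0, 0]])

```text
clock: 12.65
position: [0.5416, 0.1079, 0.1539]
ee_rot: [0.322, -3.125, 0.0]
force: [-0.3, -0.7, -0.6]
width: 0.498
gripper_force: 12.0
```

Call:
carry_out(claw=[4, 4, 4], delta_pos=[[0, 0, 0.1], [0, 0, 0.1], [0, 0, 0]], angular=[[0, 0, 0], [0, 0, 0], [0, 0, 0]])

```text
clock: 12.95
position: [0.5417, 0.108, 0.1521]
ee_rot: [-0.322, 3.125, -0.0]
force: [-1.2, -0.2, 1.5]
width: 0.491
gripper_force: 12.0
```

Call:
carry_out(claw=[4, 4, 4], delta_pos=[[0, 0, 0.1], [0, 0, 0.05], [0, 0, 0]], angular=[[0, 0, 0], [0, 0, 0], [0, 0, 0]])

```text
clock: 13.25
position: [0.5417, 0.1079, 0.1505]
ee_rot: [-0.322, 3.125, -0.0]
force: [0.7, -0.5, 2.9]
width: 0.494
gripper_force: 12.0
```

Call:
carry_out(claw=[4, 4, 4], delta_pos=[[0, 0, 0], [0, 0, 0], [0, 0, 0]], angular=[[0, 0, 0], [0, 0, 0], [0, 0, 0]])

```text
clock: 13.55
position: [0.5417, 0.1079, 0.1506]
ee_rot: [-0.322, 3.125, -0.0]
force: [-0.5, -0.6, 2.7]
width: 0.497
gripper_force: 12.0
```

Call:
carry_out(claw=[6.5, 6.5, 6.5, 6.5, 6.5, 6.5, 6.5, 6.5, 6.5, 6.5, 6.5, 6.5], delta_pos=[[0, 0, 0], [0, 0, 0], [0, 0, 0], [0, 0, 0], [0, 0, 0], [0, 0, -0.5], [0, 0, -1], [0, 0, -2], [0, 0, -3], [0, 0, -3], [0, 0, -3], [0, 0, 0]], angular=[[0, 0, 0], [0, 0, 0], [0, 0, 0], [0, 0, 0], [0, 0, 0], [0, 0, 0], [0, 0, 0], [0, 0, 0], [0, 0, 0], [0, 0, 0], [0, 0, 0], [0, 0, 0]])

```text
clock: 14.75
position: [0.5433, 0.1095, 0.2805]
ee_rot: [-0.321, 3.118, 0.002]
force: [1.4, 0.7, 0.2]
width: 0.708
gripper_force: 0.0
```

```bash
python3 - <<'E'
from h import *
np.set_printoptions(precision=4,suppress=True)
P=[arm.get_image(n) for n in("scene","side","wrist")];info()
for p,n in zip(P[:2],("scene","side")):
    for l in("clamp_bar","clamp_hinge"): print(n,l,[(px(a["centre"]).round(1).tolist(),round(a["conf"],2)) for a in arm.place_of(l,p)[:1]])
rs=lambda a:cv2.resize(a,(400,400),interpolation=2)
c=P[2]["frame"]
hs=cv2.cvtColor(c,cv2.COLOR_RGB2HSV);m=cv2.inRange(hs,(40,90,40),(85,255,255));k,_,st,ce=cv2.connectedComponentsWithStats(m);i=1+np.argmax(st[1:,4]);print("lid",st[i],atz(P[2],ce[i],.164,True))
im=np.hstack([rs(P[0]["frame"][160:280,300:420]),rs(P[1]["frame"][130:250,255:375])])
c=cv2.resize(c[140:320,220:460],(266,200));im=np.vstack([im,np.hstack([c,np.zeros((200,534,3),np.uint8)])])
cv2.imwrite("pics/c4.png",im[:,:,::-1])
E
```

```text
t 14.9 pos [0.5415 0.1077 0.2756] yaw -2.937 zax [ 0. -0. -1.] F [-0.29  0.26  0.78] w 6.47 g 0.0 q [ 0.38  0.44 -0.95  1.63  0.37  1.27  1.14]
scene clamp_bar [([391.9, 184.3], 0.94)]
scene clamp_hinge [([372.1, 239.1], 0.57)]
side clamp_bar [([351.8, 143.9], 0.6)]
side clamp_hinge [([336.2, 207.4], 0.65)]
lid [ 288  203   60   59 1948] [0.5404 0.1074 0.164 ]
```

View pics/c4.png

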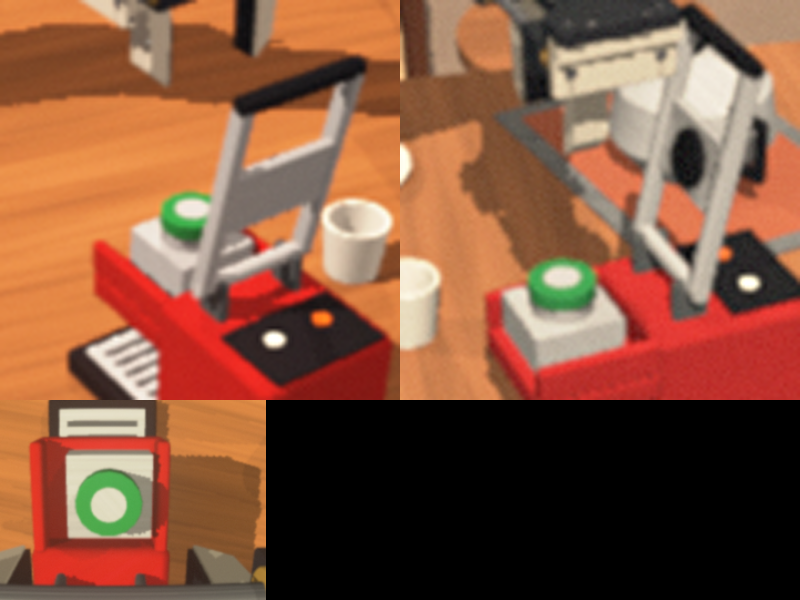

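The capsule sits upright and released in the cup, lid about 10 mm above the block. The clamp is still open, with the bar mid at about scene (390,185) and side (351,142). Next is the clamp.

```bash
python3 - <<'E'
from h import *
np.set_printoptions(precision=4,suppress=True)
P={n:arm.get_image(n) for n in("scene","side")}
for s,d in(((391.9,184.3),(351.8,143.9)),((390.0,185.5),(351,142))): print(*tri([ray(P["scene"],s),ray(P["side"],d)]))
for e in(((372,191.5),(341.4,133.6)),((408,179.5),(360.6,150.4))): print("end?",*tri([ray(P["scene"],e[0]),ray(P["side"],e[1])]))
print("xends",*tri([ray(P["scene"],(372,191.5)),ray(P["side"],(360.6,150.4))]),*tri([ray(P["scene"],(408,179.5)),ray(P["side"],(341.4,133.6))]))
yaw=.207;X=np.array([np.cos(yaw),np.sin(yaw),0]);Y=np.array([-np.sin(yaw),np.cos(yaw),0])
o=np.array([.5434,.0999,.1425])
for q in((.6442,.1249,.3096),): print("brewer",X@(np.array(q)-o),Y@(np.array(q)-o))
print("hinge",o+.075*X+[0,0,.02])
for a in(1.757,1.6): print(a,o+(.075-.155*np.cos(a))*X+[0,0,.02+.155*np.sin(a)])
t=o+(.075-.155*np.cos(1.757)+.035)*X; info([t[0],t[1],.37])
a=np.arange(1.757,.55,-.075);b=.155*np.c_[np.cos(a),-np.sin(a)]*100;print(np.diff(b,axis=0).round(2).tolist())
E
```

```text
[0.6485 0.1261 0.3147] [np.float64(0.0038879207962782174), np.float64(0.0038879207962781897)]
[0.6475 0.124  0.3161] [np.float64(3.0026520794932892e-05), np.float64(3.0026520794934765e-05)]
end? [0.63   0.1013 0.3231] [np.float64(0.022962124066519016), np.float64(0.022962124066518923)]
end? [0.6665 0.1431 0.3107] [np.float64(0.023404134522847356), np.float64(0.023404134522847325)]
xends [0.6557 0.0805 0.3169] [np.float64(0.00047842087068344116), np.float64(0.00047842087068345027)] [0.6387 0.1697 0.3153] [np.float64(0.00027998487037412097), np.float64(0.0002799848703739593)]
brewer 0.1037862325847155 0.0037493900665758195
hinge [0.6168 0.1153 0.1625]
1.757 [0.6449 0.1212 0.3148]
1.6 [0.6212 0.1162 0.3174]
t 15.2 pos [0.5414 0.1078 0.2749] yaw -2.936 zax [-0.001 -0.    -1.   ] F [-0.76 -0.26  0.1 ] w 6.5 g 0.0 q [ 0.38  0.44 -0.95  1.63  0.37  1.27  1.14]
delta tool cm [-13.9   -0.79  -9.52]
[[1.15, -0.17], [1.16, -0.09], [1.16, 0.0], [1.16, 0.09], [1.15, 0.18], [1.13, 0.26], [1.11, 0.34], [1.08, 0.43], [1.05, 0.51], [1.0, 0.58], [0.96, 0.66], [0.91, 0.73], [0.85, 0.79], [0.79, 0.85], [0.72, 0.91], [0.65, 0.96]]
```

Call:
carry_out(claw=[0, 0, 0, 0, 0, 0, 0, 0, 0, 0, 0, 0, 0, 0], delta_pos=[[0, 0, -2], [0, 0, -2.5], [0, 0, -2.5], [0, 0, -2.5], [-1, 0, 0], [-2, -0.1, 0], [-2.5, -0.1, 0], [-2.5, -0.1, 0], [-2.5, -0.1, 0], [-2, -0.1, 0], [-1.5, -0.1, 0], [-0.3, 0, 0], [0, 0, 0], [0, 0, 0]], angular=[[0, 0, 0], [0, 0, 0], [0, 0, 0], [0, 0, 0], [0, 0, 0], [0, 0, 0], [0, 0, 0], [0, 0, 0], [0, 0, 0], [0, 0, 0], [0, 0, 0], [0, 0, 0], [0, 0, 0], [0, 0, 0]])

```text
clock: 16.6
position: [0.6823, 0.1313, 0.3703]
ee_rot: [0.322, -3.125, 0.0]
force: [-0.7, 0.2, -0.2]
width: 0.006
gripper_force: 0.0
```

Call:
carry_out(claw=[0, 0, 0, 0, 0, 0, 0, 0], delta_pos=[[0, 0, 1], [0, 0, 1.5], [0, 0, 1.5], [0, 0, 1.5], [0, 0, 1.2], [0, 0, 0.6], [0, 0, 0], [0, 0, 0]], angular=[[0, 0, 0], [0, 0, 0], [0, 0, 0], [0, 0, 0], [0, 0, 0], [0, 0, 0], [0, 0, 0], [0, 0, 0]])

```text
clock: 17.4
position: [0.683, 0.1313, 0.298]
ee_rot: [-0.322, 3.125, 0.0]
force: [0.5, 0.1, 0.6]
width: 0.001
gripper_force: 0.0
```

```bash
python3 - <<'E'
from h import *
np.set_printoptions(precision=4,suppress=True)
P=[arm.get_image(n) for n in("scene","side")];info()
rs=lambda a:cv2.resize(a,(400,400),interpolation=2)
im=np.hstack([rs(P[0]["frame"][120:240,330:450]),rs(P[1]["frame"][80:200,290:410])])
cv2.imwrite("pics/c5.png",im[:,:,::-1])
E
```

```text
t 17.5 pos [0.6831 0.1314 0.2983] yaw -2.936 zax [ 0.001  0.    -1.   ] F [ 0.54 -0.11  0.39] w 0.06 g 0.0 q [ 0.19  0.65 -0.87  1.21  0.49  1.48  1.16]
```

View pics/c5.png

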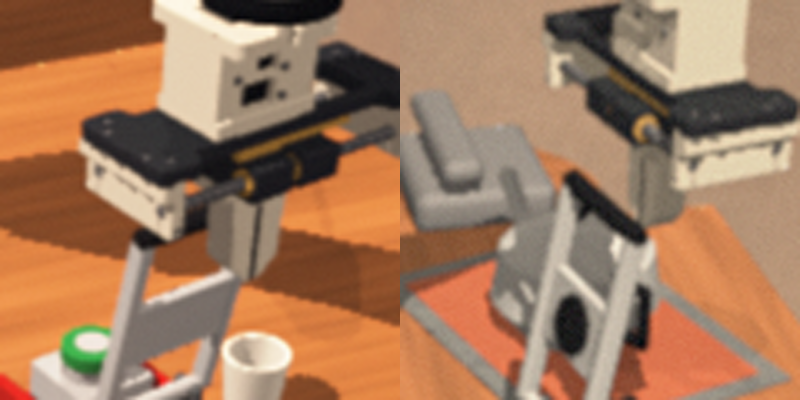

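The closed fingers hang just behind the bar, about 16 mm below its top, clear of the arms. Next I pull it over along its arc.

Call:
carry_out(claw=[0, 0, 0, 0, 0, 0, 0, 0, 0, 0], delta_pos=[[0.9, 0, 0], [0.9, 0, 0], [0.6, 0, -0.1], [0.6, 0, -0.08], [0.6, 0, -0.06], [0.6, 0, -0.03], [0.6, 0, 0], [0.6, 0, 0], [0.6, 0, 0.03], [0, 0, 0]], angular=[[0, 0, 0], [0, 0, 0], [0, 0, 0], [0, 0, 0], [0, 0, 0], [0, 0, 0], [0, 0, 0], [0, 0, 0], [0, 0, 0], [0, 0, 0]])

```text
clock: 18.5
position: [0.6241, 0.119, 0.3012]
ee_rot: [-0.321, 3.123, -0.0]
force: [1.8, 1.1, 1.8]
width: 0.005
gripper_force: 1.3
```

```bash
cat > bar.py <<'E'
from h import *
np.set_printoptions(precision=4,suppress=True)
P={n:arm.get_image(n) for n in("scene","side")};info()
r={n:arm.place_of("clamp_bar",p)[:1] for n,p in P.items()}
o=np.array([.5434,.0999,.1425]);c,s=np.cos(.207),np.sin(.207)
L=lambda q:np.array([c*(q[0]-o[0])+s*(q[1]-o[1]),-s*(q[0]-o[0])+c*(q[1]-o[1]),q[2]])
print("TCP local",L(tool()[0]))
if all(r.values()):
    X,e=tri([ray(P[n],px(r[n][0]["centre"])) for n in P]);l=L(X);print("bar",X,e[0].round(4),"local",l,"a",np.arctan2(l[2]-.1625,.075-l[0]))
E
python3 bar.py
```

```text
t 18.6 pos [0.6241 0.1188 0.3004] yaw -2.937 zax [ 0.001 -0.    -1.   ] F [2.25 0.32 1.87] w 0.05 g 1.1 q [ 0.28  0.56 -0.91  1.38  0.44  1.41  1.15]
TCP local [0.0828 0.0019 0.2999]
bar [0.606  0.1113 0.3196] 0.001 local [ 0.0636 -0.0018  0.3196] a 1.4985022181233982
```

Call:
carry_out(claw=[0, 0, 0, 0, 0, 0, 0, 0, 0, 0, 0, 0], delta_pos=[[1.15, 0, 0.13], [1.14, 0, 0.22], [1.12, 0, 0.3], [1.1, 0, 0.38], [1.07, 0, 0.47], [1.03, 0, 0.55], [0.98, 0, 0.62], [0.93, 0, 0.69], [0.88, 0, 0.76], [0.82, 0, 0.82], [0.4, 0, 0.5], [0, 0, 0]], angular=[[0, 0, 0], [0, 0, 0], [0, 0, 0], [0, 0, 0], [0, 0, 0], [0, 0, 0], [0, 0, 0], [0, 0, 0], [0, 0, 0], [0, 0, 0], [0, 0, 0], [0, 0, 0]])

```text
clock: 19.9
position: [0.5195, 0.097, 0.2449]
ee_rot: [0.322, -3.124, 0.001]
force: [1.0, 0.9, -0.2]
width: 0.004
gripper_force: 0.4
```

```bash
python3 bar.py
```

```text
t 20.0 pos [0.5196 0.097  0.2452] yaw -2.936 zax [-0.002 -0.001 -1.   ] F [ 0.07 -0.14 -0.49] w 0.05 g 0.0 q [ 0.43  0.43 -0.97  1.72  0.38  1.19  1.13]
TCP local [-0.0237  0.0022  0.2453]
bar [0.5019 0.0922 0.2645] 0.0012 local [-0.0422  0.001   0.2645] a 0.7157498170811266
```

Call:
carry_out(claw=[0, 0, 0, 0, 0, 0, 0, 0, 0], delta_pos=[[-0.4, 0, -0.5], [0, 0, -1.5], [0, 0, -1.5], [0, 0, -0.8], [0.8, 0, 0], [1, 0, 0], [0.4, 0, 0], [0, 0, 0.6], [0, 0, 0.5]], angular=[[0, 0, 0], [0, 0, 0], [0, 0, 0], [0, 0, 0], [0, 0, 0], [0, 0, 0], [0, 0, 0], [0, 0, 0], [0, 0, 0]])

```text
clock: 21.0
position: [0.5023, 0.0932, 0.2768]
ee_rot: [0.321, -3.125, 0.001]
force: [-0.7, 0.1, 0.8]
width: 0.003
gripper_force: 0.0
```

Call:
carry_out(claw=[0, 0, 0, 0, 0, 0, 0, 0, 0, 0], delta_pos=[[0.59, 0, 0.72], [0.54, 0, 0.75], [0.5, 0, 0.78], [0.45, 0, 0.81], [0.4, 0, 0.84], [0.35, 0, 0.86], [0.3, 0, 0.88], [0.25, 0, 0.9], [0, 0, 0], [0, 0, 0]], angular=[[0, 0, 0], [0, 0, 0], [0, 0, 0], [0, 0, 0], [0, 0, 0], [0, 0, 0], [0, 0, 0], [0, 0, 0], [0, 0, 0], [0, 0, 0]])

```text
clock: 22.0
position: [0.4692, 0.0868, 0.2118]
ee_rot: [0.322, -3.125, -0.0]
force: [0.5, 0.6, 0.6]
width: 0.008
gripper_force: 0.0
```

```bash
python3 bar.py
```

```text
t 22.1 pos [0.4697 0.0869 0.2123] yaw -2.936 zax [ 0.  0. -1.] F [-0.06  0.2   0.51] w 0.05 g 0.0 q [ 0.49  0.37 -0.99  1.88  0.36  1.07  1.12]
TCP local [-0.0748  0.0024  0.2123]
bar [0.4685 0.084  0.199 ] 0.0025 local [-0.0766 -0.0002  0.199 ] a 0.23642607508900415
```

Call:
carry_out(claw=[0, 0, 0, 0, 0, 0, 0], delta_pos=[[0.05, 0, 0.3], [0.05, 0, 0.3], [0.05, 0, 0.3], [0.05, 0, 0.3], [0.05, 0, 0.3], [0, 0, 0.3], [0, 0, 0]], angular=[[0, 0, 0], [0, 0, 0], [0, 0, 0], [0, 0, 0], [0, 0, 0], [0, 0, 0], [0, 0, 0]])

```text
clock: 22.9
position: [0.4662, 0.0861, 0.1936]
ee_rot: [0.322, -3.123, 0.0]
force: [-0.5, -0.3, 0.7]
width: 0.005
gripper_force: 0.3
```

Call:
carry_out(claw=[0, 0, 0, 0, 0], delta_pos=[[0.03, 0, 0.2], [0.03, 0, 0.2], [0.02, 0, 0.2], [0, 0, 0.2], [0, 0, 0]], angular=[[0, 0, 0], [0, 0, 0], [0, 0, 0], [0, 0, 0], [0, 0, 0]])

```text
clock: 23.4
position: [0.4656, 0.086, 0.1858]
ee_rot: [0.322, -3.124, 0.001]
force: [-2.2, -0.3, 2.4]
width: 0.006
gripper_force: 1.3
```

Call:
carry_out(claw=[0, 0, 0, 0, 0], delta_pos=[[0, 0, 0.15], [0, 0, 0.15], [0, 0, 0.15], [0, 0, 0.15], [0, 0, 0]], angular=[[0, 0, 0], [0, 0, 0], [0, 0, 0], [0, 0, 0], [0, 0, 0]])

```text
clock: 23.9
position: [0.4656, 0.086, 0.1799]
ee_rot: [0.322, -3.124, 0.001]
force: [-2.9, -0.6, 4.4]
width: -0.002
gripper_force: 1.8
```

Call:
carry_out(claw=[0, 0, 0, 0], delta_pos=[[0, 0, 0.1], [0, 0, 0.1], [0, 0, 0.1], [0, 0, 0]], angular=[[0, 0, 0], [0, 0, 0], [0, 0, 0], [0, 0, 0]])

```text
clock: 24.3
position: [0.4657, 0.086, 0.1769]
ee_rot: [0.322, -3.124, 0.001]
force: [-4.1, -0.4, 4.8]
width: 0.006
gripper_force: 2.3
```

Call:
carry_out(claw=[0, 0, 0], delta_pos=[[0, 0, 0.1], [0, 0, 0.1], [0, 0, 0]], angular=[[0, 0, 0], [0, 0, 0], [0, 0, 0]])

```text
clock: 24.6
position: [0.4657, 0.086, 0.175]
ee_rot: [0.322, -3.124, 0.001]
force: [-4.8, -1.0, 5.1]
width: 0.007
gripper_force: 2.5
```

Call:
carry_out(claw=[0, 0, 0], delta_pos=[[0, 0, 0.1], [0, 0, 0.1], [0, 0, 0]], angular=[[0, 0, 0], [0, 0, 0], [0, 0, 0]])

```text
clock: 24.9
position: [0.4657, 0.0859, 0.173]
ee_rot: [0.322, -3.124, 0.001]
force: [-4.1, -1.0, 5.2]
width: 0.005
gripper_force: 2.6
```

Call:
carry_out(claw=[0, 0, 0], delta_pos=[[0, 0, 0.07], [0, 0, 0.07], [0, 0, 0]], angular=[[0, 0, 0], [0, 0, 0], [0, 0, 0]])

```text
clock: 25.2
position: [0.4657, 0.086, 0.1717]
ee_rot: [0.322, -3.124, 0.001]
force: [-5.5, -1.0, 7.3]
width: 0.001
gripper_force: 3.5
```

```bash
python3 bar.py; python3 - <<'E'
from h import *
P=[arm.get_image(n) for n in("scene","side")]
rs=lambda a:cv2.resize(a,(400,400),interpolation=2)
im=np.hstack([rs(P[0]["frame"][170:270,300:400]),rs(P[1]["frame"][170:270,245:345])])
cv2.imwrite("pics/c6.png",im[:,:,::-1])
E
```

```text
t 25.3 pos [0.4657 0.0859 0.1717] yaw -2.936 zax [-0.001 -0.001 -1.   ] F [-4.4  -1.32  5.98] w 0.07 g 3.4 q [ 0.45  0.41 -0.97  1.95  0.41  0.99  1.07]
TCP local [-0.0789  0.0023  0.1717]
bar [0.4734 0.0854 0.1599] 0.0023 local [-0.0715  0.0002  0.1599] a -0.01746629784359606
```

View pics/c6.png

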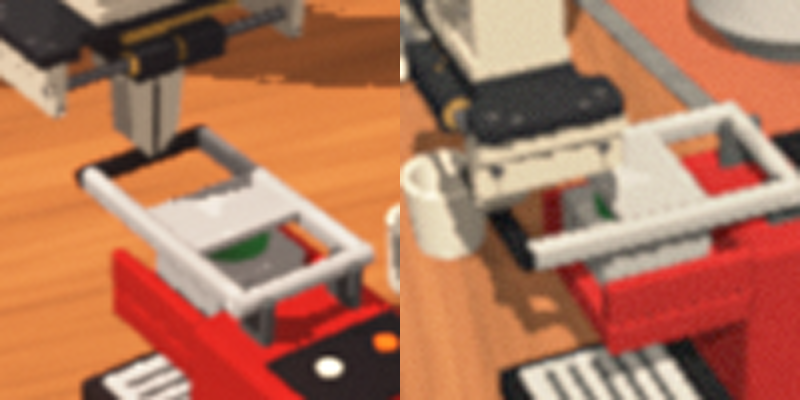

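The clamp is nearly level and the fingertips rest on the front part of the bar. I'm re-centring them 5 mm further back before pressing.

Call:
carry_out(claw=[0, 0, 0, 0, 0, 0, 0, 0, 0], delta_pos=[[0, 0, -0.5], [0, 0, -0.7], [-0.25, 0, 0], [-0.25, 0, 0], [0, 0, 0.3], [0, 0, 0.3], [0, 0, 0.2], [0, 0, 0.1], [0, 0, 0]], angular=[[0, 0, 0], [0, 0, 0], [0, 0, 0], [0, 0, 0], [0, 0, 0], [0, 0, 0], [0, 0, 0], [0, 0, 0], [0, 0, 0]])

```text
clock: 26.4
position: [0.4709, 0.0871, 0.1745]
ee_rot: [0.322, -3.125, -0.0]
force: [0.4, 0.6, -0.5]
width: 0.009
gripper_force: 0.0
```

Call:
carry_out(claw=[0, 0, 0, 0], delta_pos=[[0, 0, 0.1], [0, 0, 0.1], [0, 0, 0.05], [0, 0, 0]], angular=[[0, 0, 0], [0, 0, 0], [0, 0, 0], [0, 0, 0]])

```text
clock: 26.8
position: [0.4711, 0.0871, 0.1722]
ee_rot: [0.322, -3.125, 0.0]
force: [-0.5, -0.2, -0.3]
width: 0.006
gripper_force: 0.0
```

Call:
carry_out(claw=[0, 0, 0], delta_pos=[[0, 0, 0.1], [0, 0, 0.05], [0, 0, 0]], angular=[[0, 0, 0], [0, 0, 0], [0, 0, 0]])

```text
clock: 27.1
position: [0.4712, 0.0872, 0.1714]
ee_rot: [-0.322, 3.125, -0.001]
force: [-3.1, -1.7, 8.6]
width: 0.002
gripper_force: 4.7
```

Call:
carry_out(claw=[0, 0, 0], delta_pos=[[0, 0, 0.1], [0, 0, 0.05], [0, 0, 0]], angular=[[0, 0, 0], [0, 0, 0], [0, 0, 0]])

```text
clock: 27.4
position: [0.4713, 0.0872, 0.1708]
ee_rot: [-0.321, 3.124, -0.002]
force: [-6.9, -4.6, 24.2]
width: 0.005
gripper_force: 11.5
```

Call:
carry_out(claw=[0, 0, 0], delta_pos=[[0, 0, 0.1], [0, 0, 0.05], [0, 0, 0]], angular=[[0, 0, 0], [0, 0, 0], [0, 0, 0]])

```text
clock: 27.7
position: [0.4714, 0.0873, 0.1703]
ee_rot: [-0.321, 3.124, -0.004]
force: [-11.5, -6.0, 37.6]
width: 0.006
gripper_force: 18.7
```

Call:
carry_out(claw=[0, 0, 0], delta_pos=[[0, 0, -0.1], [0, 0, -0.09], [0, 0, 0]], angular=[[0, 0, 0], [0, 0, 0], [0, 0, 0]])

```text
clock: 28.0
position: [0.4713, 0.0872, 0.1709]
ee_rot: [-0.321, 3.124, -0.002]
force: [-5.8, -2.1, 18.6]
width: 0.004
gripper_force: 9.4
```

Call:
carry_out(claw=[0, 0, 0, 0], delta_pos=[[0, 0, 0], [0, 0, 0], [0, 0, 0], [0, 0, 0]], angular=[[0, 0, 0], [0, 0, 0], [0, 0, 0], [0, 0, 0]])

```text
clock: 28.4
position: [0.4713, 0.0872, 0.1709]
ee_rot: [-0.321, 3.124, -0.002]
force: [-5.6, -3.6, 19.1]
width: 0.005
gripper_force: 9.5
```

About 20 N, steady. I'll hold it for another second, then let go.

Call:
carry_out(claw=[0, 0, 0, 0, 0, 0, 0, 0, 0, 0], delta_pos=[[0, 0, 0], [0, 0, 0], [0, 0, 0], [0, 0, 0], [0, 0, 0], [0, 0, 0], [0, 0, 0], [0, 0, 0], [0, 0, 0], [0, 0, 0]], angular=[[0, 0, 0], [0, 0, 0], [0, 0, 0], [0, 0, 0], [0, 0, 0], [0, 0, 0], [0, 0, 0], [0, 0, 0], [0, 0, 0], [0, 0, 0]])

```text
clock: 29.4
position: [0.4713, 0.0872, 0.171]
ee_rot: [-0.321, 3.124, -0.002]
force: [-4.5, -3.1, 19.3]
width: 0.007
gripper_force: 9.5
```

Call:
carry_out(claw=[0, 0, 0, 0, 0, 0, 0, 0], delta_pos=[[0, 0, -0.2], [0, 0, -0.3], [0, 0, -0.8], [0, 0, -2], [0, 0, -3], [0, 0, -3], [0, 0, -1], [0, 0, 0]], angular=[[0, 0, 0], [0, 0, 0], [0, 0, 0], [0, 0, 0], [0, 0, 0], [0, 0, 0], [0, 0, 0], [0, 0, 0]])

```text
clock: 30.2
position: [0.4718, 0.0874, 0.274]
ee_rot: [-0.321, 3.122, -0.0]
force: [0.2, 0.7, -0.4]
width: 0.004
gripper_force: 0.0
```

```bash
python3 bar.py; python3 - <<'E'
from h import *
P=[arm.get_image(n) for n in("scene","side")]
rs=lambda a:cv2.resize(a,(400,400),interpolation=2)
im=np.hstack([rs(P[0]["frame"][170:270,300:400]),rs(P[1]["frame"][170:270,245:345])])
cv2.imwrite("pics/c7.png",im[:,:,::-1])
E
```

```text
t 30.3 pos [0.4707 0.0867 0.2719] yaw -2.937 zax [-0.001 -0.    -1.   ] F [ 0.02 -0.32 -0.55] w 0.04 g 0.0 q [ 0.53  0.32 -1.03  1.79  0.29  1.2   1.19]
TCP local [-0.0741  0.002   0.2714]
```

View pics/c7.png

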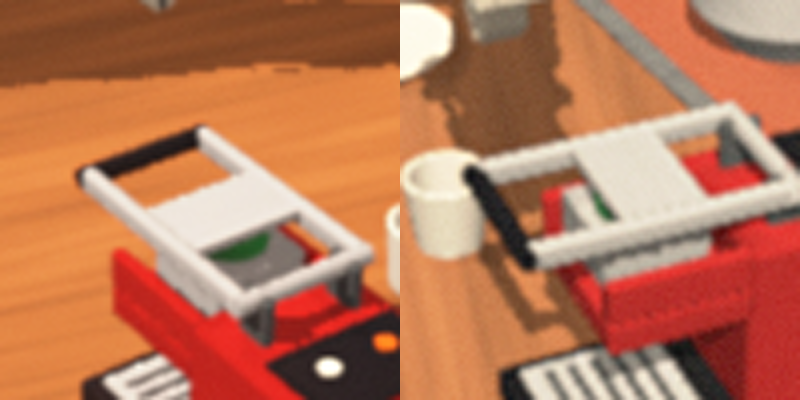

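The clamp stays down and level, with the green lid seated under the presser and the gripper well clear.

```bash
python3 -c "
from cell import arm
print(arm.sign_off())"
```

```text
the job is handed in; nothing more can be done
None
```

The green capsule is in the cup, lid up, with the clamp left closed on its stop, and the job is handed in. I held the bar at about 20 N for over a second; a brief overshoot to about 40 N came first, under the 50 N limit. No verdict came back, and I never moved the arm against the orange capsule, mug or small cup.

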